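Refit the gear of a soldering turntable

ROBOT

A 7-joint arm with a two-finger parallel gripper is mounted at the origin on the work surface. World frame = base frame: x ahead of the robot, y to its left, z up, the work surface at z = 0. Lengths are in m, angles in rad, forces in N, time in s.
With the tool pointing down it reaches from about 0.35 to 0.9 m from the base axis. Payload 8.1 kg.
Tool frame: the origin (TCP) lies at the very end of the fingers, on their centre line; the grasp point (between the pads) lies 19 mm behind it (arm.tcp_to_grasp is the z of the grasp point in the tool frame, in m); z points along the fingers, y is the line along which they close (so a half turn about z gives the same grasp; the last joint's range is limited). The gripper opens to 92 mm and grips with 3 to 60 N. Pads are 19 mm wide; open, the fingers measure 130 mm over their backs; the gripper's body (75 mm by 190 mm) begins 47 mm behind the grasp point.
Start: joints at [-1.399, 0.434, 0.025, 1.573, -0.012, 1.134, -0.075], TCP at [0.17, 0.602, 0.227] pointing down, gripper open.
Joint ranges: [-2.62, 2.62], [-0.44, 2.09], [-1.27, 1.32], [0.08, 2.57], [-1.32, 4.46], [0.12, 2], [-2.74, 2.74]. Speed limits (rad/s): [2.22, 2.22, 3.01, 3.01, 3.14, 3.14, 3.14].

INTERFACE

Orientations are given as a rotation vector (axis times angle).
In Python, from cell import readout, vision, sign_off, arm gives the robot as it stands. The module is installed in compiled form; this text tells all that it offers.
- The arm moves only by the shell command python3 -m creep 'ROWS' [FORCE]. ROWS is JSON, a list of rows, each a list of 5 numbers: the shift along the tool's x, y, z in units of 4 cm (1.0 is 4 cm), then the turn about the tool's z in units of 4 degrees (1.0 is 4 degrees), then the opening, from 0 (shut) to 1 (fully open). A call has 1 to 12 rows; each row shifts and turns the commanded pose from where the row before left it, along the tool's axes as they then stand; what a row does not reach is not made up. A row lasts 1/8 s, in which the tool goes at most 62.5 mm and 10.7 degrees, less where a joint would pass 70% of its speed; a pose out of reach is approached as far as the arm can. A call with a number of a shift or a turn outside -1 to 1 is refused whole. A call with a gripper value outside its range is refused whole. The fingers move at their own pace and stop on an object; FORCE is the grip in N (left out, the last holds). Time passes only in rows, so rows that do not move let the fingers close. It gives the time, the measured TCP pose, the force, the opening and the grip force at its end, in the units of the state.
- readout.observe(): the state, without advancing time (a new reading comes with each control period).
- vision.get_image(name): name is "scene" or "top" or "wrist"; returns a dict with "pixels" (420x560x3 uint8, blue, green, red), "z_map" (420x560 float32, m along the optical axis (not along the pixel's ray), 0 where there is no reading), "camera_matrix" (3x3 intrinsics, pixels), "position" and "rotation" of the camera in the world. Camera axes: x right, y up, looking along -z (the intrinsics and any distortion apply to the point x, -y, -z); pixel columns grow to the right and rows downward; lengths in m; the calibration is good to about 2 mm. A picture is of the moment at which its call begins.
- sign_off(): hands the job in; it is judged then, once.
The state is a dict: "clock": time; "joints": joint angles; "dq": joint speeds; "joint_efforts": joint torques, N m; "position": TCP position; "ee_rot": TCP orientation; "force": force on the tool from outside, world axes, zero at the start; "ft_torque": the same for the moment, N m; "width": opening from 0.0 (shut) to 1.0 (fully open); "gripper_force": force on a finger pad.
Only numpy, scipy, OpenCV 4.12 (cv2) and the standard library are available. Lean on these libraries where they do the work, as an engineer would, in place of code of your own. Each camera call takes 0.05 s, during which the arm holds its last target. There are 200 camera calls.

TASK

Put the blue gear back on the steel spindle of the turntable drive, hub upwards. Lower it with care, rocking it to and fro about the spindle as needed, until its teeth slip in between those of the dark pinion and it sits fully home on the brass collar; do not drop it or force it, leave the other things on the bench where they are, and let go of it at the end.

Things in the scene. Friction and masses are not known exactly. Their poses are not given: they have to be found in the camera images.
- gear: Loose plastic spur gear lying flat, hub up, 0.17 to 0.34 kg. Origin: centre of its underside; z: its axis, towards the hub. Blue disc 20 mm thick (z 0 to 20), 18 teeth, one along its x, a tooth every 20 degrees, 99 mm over the tips, 76 mm at the roots. White round hub on top, 44 mm diameter, z 20 to 55 mm: grip it there. A 24 mm bore runs right through.
- drive: Turntable drive: low grey box 190 (x) by 130 (y) mm, aluminium deck 40 mm above the bench; fixed, at any yaw. Origin: centre of its footprint at bench height. On the deck stand the spindle (25 mm from the centre along its +x) and the pinion (50 mm along its -x), both axes vertical.
- seat (a point): Centre of the top face of the brass collar (36 mm diameter) at the foot of the steel spindle, 48 mm above the bench; a gear fully home has its origin here. The spindle rises 40 mm above it: 20 mm diameter for 30 mm, then a 10 mm cone to 8 mm.
- pinion_top (a point): Centre of the top of the dark steel pinion, 66 mm above the bench, 75 mm from the spindle axis. 12 teeth, 69 mm over the tips, tops at 66 mm. Locked: it cannot turn; its teeth stand at an angle not told here (feel or look). Unmeshed, the gear is round the spindle but rests on these teeth, 18 mm short of home; in mesh it has about 2 degrees of play either way.
- platter: Bystander: white ceramic turntable plate, a disc of 120 mm diameter, 16 mm thick. Origin: centre of its underside.
- block: Bystander: terracotta soldering block 80 x 140 x 30 mm. Origin: centre of its underside.
- pot: Bystander: blue ceramic pot, 80 mm diameter, 85 mm tall, open at the top. Origin: centre of its underside.
- hammer: Bystander: bench hammer, 240 mm long, lying along its x axis.

How it is judged:
By the outcome, as a careful person would: the job done as asked, in the order asked, and still so for the second after the job is handed in, with the robot touching nothing.
It also fails if it takes over 51 s, if anything falls off the work surface, if the arm or the gripper's body presses on something with over 40 N, if the wrist force passes 120 N, or if a joint passes its speed limit or range.

## Working session

There is one attempt and no reset: what is moved stays moved. The work goes in short steps, Python scripts to look and compute and a shell command to move; the robot and the scene stay as the last step left them, time stands still between calls to the robot, and variables do not carry over. Pictures are saved under pics/ and viewed, at most 10 in all, crops included, and the job is handed in when it is done.

```bash
mkdir -p pics
cat > h.py <<'E'
import numpy as np,cv2
from cell import readout,vision
def grab(n,save=None):
    im=vision.get_image(n)
    if save: cv2.imwrite('pics/'+save,im['pixels'])
    return im
def cast(im,uv,z):
    K=np.array(im['camera_matrix']);uv=np.atleast_2d(uv).astype(float)
    d=np.c_[(uv[:,0]-K[0,2])/K[0,0],-(uv[:,1]-K[1,2])/K[1,1],-np.ones(len(uv))]@np.array(im['rotation']).T
    p=np.array(im['position']);return p+d*((z-p[2])/d[:,2])[:,None]
def cloud(im):
    K=np.array(im['camera_matrix']);Z=im['z_map'];v,u=np.indices(Z.shape)
    c=np.stack([(u-K[0,2])/K[0,0]*Z,-(v-K[1,2])/K[1,1]*Z,-Z],-1)
    return c@np.array(im['rotation']).T+np.array(im['position'])
E
python3 - <<'E'
from h import *
a=grab('top','t1.png');b=grab('scene','s1.png')
cv2.imwrite('pics/both.png',cv2.resize(np.vstack([a['pixels'],b['pixels']]),(400,600)))
for i in(a,b):print(i['camera_matrix'],i['position'],i['rotation'],i.keys())
print(readout.observe())
E
```

```text
[[384.84514307   0.         283.75565021]
 [  0.         384.84514307 205.38534974]
 [  0.           0.           1.        ]] [ 0.42661565 -0.10832439  0.91337964] [ 0.13802659 -0.11266422 -1.57274362] dict_keys(['pixels', 'z_map', 'camera_matrix', 'position', 'rotation'])
[[478.46304312   0.         279.20985472]
 [  0.         478.46304312 205.42118217]
 [  0.           0.           1.        ]] [ 1.20032228 -0.40610329  1.16933562] [0.50896282 0.31907222 1.07972743] dict_keys(['pixels', 'z_map', 'camera_matrix', 'position', 'rotation'])
{'clock': 0.1, 'joints': array([-1.39857628,  0.43516552,  0.02499177,  1.57397839, -0.01160681,
        1.13397128, -0.07510431]), 'dq': array([-5.01950750e-04, -2.69519871e-03,  8.25015076e-05, -2.17778054e-03,
       -6.45589766e-04,  2.28298730e-04, -1.43883724e-03]), 'joint_efforts': array([ 3.25331981e-03, -6.69117737e+01,  9.88086797e-01, -3.15142214e+01,
       -6.03807648e-02,  3.74263048e-02,  2.00472130e-05]), 'position': array([0.16954787, 0.60111186, 0.22602678]), 'ee_rot': array([-4.30465008e-01, -3.11189883e+00,  2.16136837e-03]), 'force': array([-0.07303573,  0.3069136 , -0.13328674]), 'ft_torque': array([ 0.03149168,  0.02008377, -0.05617011]), 'gripper_force': 0.0, 'width': 0.9945124522788417}
```

View pics/t1.png

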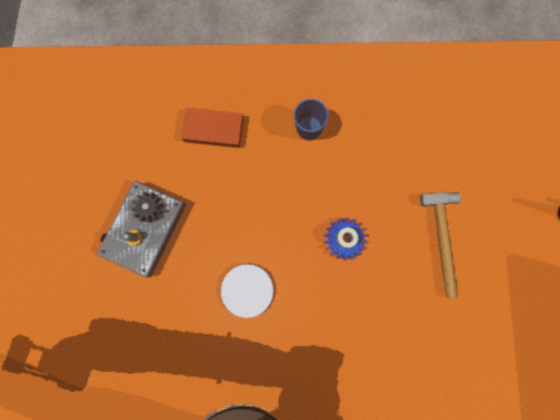

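The top view shows the gear at (347,238), the drive at (142,228) with its spindle at (133,237) and pinion at (148,206), the platter at (247,291), the pot at (310,118), the hammer at (445,240) and the block at (213,127).

```bash
sed -i "s/np.array(im\['rotation'\])/cv2.Rodrigues(np.array(im['rotation']))[0]/" h.py
python3 - <<'E'
from h import *
a=grab('top');b=grab('scene')
def cen(m):
    n,l,s,c=cv2.connectedComponentsWithStats(m.astype(np.uint8));k=1+np.argmax(s[1:,4]);return l==k
for nm,im in(('top',a),('scene',b)):
    h=cv2.cvtColor(im['pixels'],cv2.COLOR_BGR2HSV).astype(int);P=cloud(im)
    if nm=='top':
        g=P
    X=P[...,0];Y=P[...,1];Z=P[...,2]
    blue=(h[...,0]>105)&(h[...,0]<130)&(h[...,1]>150)&(Z<.035)&(Z>.0)
    m=cen(blue);v,u=np.nonzero(m);print(nm,'blue n',m.sum(),u.mean(),v.mean(),'medz',np.median(Z[m]))
    (c,r)=cv2.minEnclosingCircle(np.c_[u,v].astype(np.float32));print(' enc',c,r,cast(im,c,.02))
    near=cv2.dilate(m.astype(np.uint8),np.ones((15,15)))>0
    hub=cen(near&(h[...,1]<90)&(h[...,2]>120)&(Z>.045));v,u=np.nonzero(hub);hc=cv2.minEnclosingCircle(np.c_[u,v].astype(np.float32))
    print(' hub',hub.sum(),hc,np.median(Z[hub]),cast(im,hc[0],.055))
    br=cen((h[...,0]>15)&(h[...,0]<32)&(h[...,1]>120)&(Z>.04)&(Z<.06)&(Y>.1));v,u=np.nonzero(br);print(' brass',br.sum(),u.mean(),v.mean(),P[br].mean(0))
    # drive deck region by height
    dk=cen((Z>.034)&(Z<.046)&(Y>.08)&(h[...,1]<90));pts=cv2.findContours(dk.astype(np.uint8),0,2)[0][0]
    w=cast(im,pts[:,0],.04)[:,:2];print(' deck',cv2.minAreaRect((w*1000).astype(np.float32)))
    pn=cen((Z>.060)&(Z<.072)&(Y>.1));v,u=np.nonzero(pn);print(' pinion',pn.sum(),cv2.minEnclosingCircle(np.c_[u,v].astype(np.float32)),cast(im,cv2.minEnclosingCircle(np.c_[u,v].astype(np.float32))[0],.066))
    sp=(Z>.080)&(Z<.1)&(Y>.1);print(' spindle',sp.sum(),P[sp].mean(0))
cr=[cv2.resize(a['pixels'][180:280,95:195],(400,400),interpolation=2),cv2.resize(a['pixels'][190:290,300:400],(400,400),interpolation=2)]
cv2.imwrite('pics/c1.png',np.hstack(cr))
E
```

```text
top blue n 362 341.9585635359116 240.4254143646409 medz 0.0199101799143635
 enc (345.87078857421875, 238.20144653320312) 18.522985458374023 [[ 0.49248697 -0.23758126  0.02      ]]
 hub 237 ((347.0, 237.28125), 10.17133903503418) 0.05471950088419164 [[ 0.49193661 -0.23508306  0.055     ]]
 brass 113 135.55752212389382 237.4070796460177 [0.49487422 0.24097107 0.04798433]
 deck ((518.182861328125, 235.69439697265625), (132.76315307617188, 187.77816772460938), 65.80377197265625)
 pinion 525 ((145.5, 206.5), 15.700418472290039) [[0.56261218 0.21522574 0.066     ]]
 spindle 50 [0.49409669 0.24512408 0.08488494]Traceback (most recent call last):
  File "<stdin>", line 11, in <module>
  File "<stdin>", line 4, in cen
    return _wrapfunc(a, 'argmax', axis=axis, out=out, **kwds)
    return bound(*args, **kwds)
ValueError: attempt to get argmax of an empty sequence
```

View pics/s1.png

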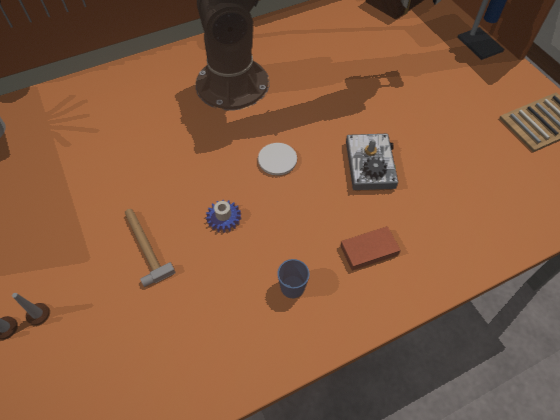

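The scene view agrees: gear at (223,215), drive at (372,163). The deck rectangle, spindle and pinion match their given sizes, with drive yaw about 155.8° and the spindle near (0.495, 0.245). The tool yaw already suits placing the gear, so I fly over the drive for a close look.

```bash
python3 -m creep '[[-0.5,-0.3,0,0,1],[-0.95,-0.64,0,0,1],[-0.95,-0.64,0,0,1],[-0.95,-0.64,0,0,1],[-0.95,-0.64,0,0,1],[-0.95,-0.64,0,0,1],[-0.95,-0.64,0,0,1],[-0.95,-0.64,0,0,1],[-0.95,-0.64,0,0,1],[-0.95,-0.64,0,0,1],[-0.5,-0.3,0,0,1],[0,0,0,0,1]]'
python3 - <<'E'
from h import *
a=grab('wrist','w1.png');print(a['position'],a['rotation'],readout.observe()['position'])
E
```

```text
clock: 1.7
position: [0.4696, 0.2497, 0.2268]
ee_rot: [0.438, 3.11, -0.001]
force: [-0.3, 1.5, 0.5]
width: 0.999
gripper_force: 0.0
[0.40705064 0.26715106 0.38608162] [-0.21385487 -0.16146045  1.28347678] [0.46846348 0.25144905 0.22674764]
```

View pics/w1.png

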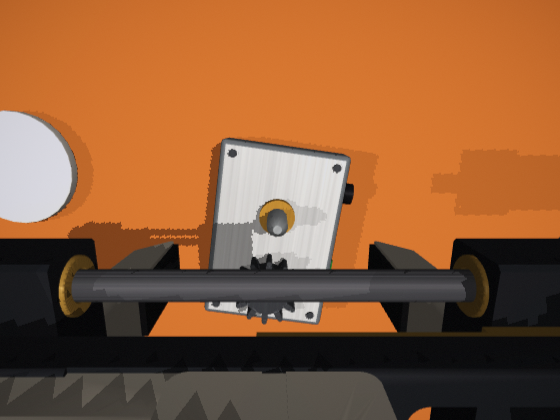

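The wrist view shows the spindle at (277,225), the collar around it at (277,215), and the pinion at (265,288), partly hidden by the gripper bar. I shift outward to clear the pinion.

```bash
python3 -m creep '[[-0.8,-0.1,0,0,1],[-1,-0.1,0,0,1],[-0.7,-0.1,0,0,1],[0,0,0,0,1]]'
python3 - <<'E'
from h import *
a=grab('wrist','w2.png');print(a['position'],a['rotation'],readout.observe()['position'])
np.savez('w2.npz',**a)
P=cloud(a);Z=P[...,2]
m=((Z>.055)&(Z<.075)&(P[...,0]<.61)&(P[...,0]>.51)).astype(np.uint8);print(m.sum())
c0=np.array([.5635,.2152])
h=cv2.cvtColor(a['pixels'],cv2.COLOR_BGR2HSV)
m2=(Z>.062)&(Z<.07)&(np.hypot(P[...,0]-c0[0],P[...,1]-c0[1])<.045)
v,u=np.nonzero(m2);w=cast(a,np.c_[u,v],.066)[:,:2]
c,r=cv2.minEnclosingCircle((w*1000).astype(np.float32));print('pinion',len(u),c,r,Z[m2].mean())
for cc in(np.array(c)/1000,c0):
  d=w-cc;rr=np.hypot(*d.T);th=np.arctan2(d[:,1],d[:,0])
  for lo,hi in((.028,.036),(.030,.034)):
    s=(rr>lo)&(rr<hi);q=np.exp(12j*th[s]).mean();print('tooth phase deg',np.degrees(np.angle(q))/12,abs(q),s.sum())
br=(h[...,0]>15)&(h[...,0]<32)&(h[...,1]>120)&(Z>.044)&(Z<.052);v,u=np.nonzero(br);w=cast(a,np.c_[u,v],.048)
print('brass',len(u),cv2.minEnclosingCircle((w[:,:2]*1000).astype(np.float32)))
sp=(Z>.085)&(Z<.09)&(abs(P[...,0]-.495)<.03)&(abs(P[...,1]-.245)<.03);v,u=np.nonzero(sp);print('spindle',len(u),P[sp].mean(0),[cv2.minEnclosingCircle((cast(a,np.c_[u,v],.088)[:,:2]*1000).astype(np.float32))])
E
```

```text
clock: 2.25
position: [0.562, 0.2136, 0.2264]
ee_rot: [0.433, 3.111, -0.001]
force: [0.5, 0.3, 0.4]
width: 0.999
gripper_force: 0.0
[0.49948061 0.23077104 0.38569504] [-0.21317649 -0.16167928  1.28713728] [0.56074091 0.21464826 0.22636308]
2947
pinion 2790 (565.8576049804688, 213.9688262939453) 34.68604278564453 0.06748277228923638
tooth phase deg 9.079797197859174 0.7849723375690705 506
tooth phase deg 9.090057721574029 0.8172732014131291 298
tooth phase deg 9.111743267007464 0.6299265435194126 493
tooth phase deg 8.986828016783386 0.6505826671671261 268
brass 731 ((497.214599609375, 244.7132110595703), 17.9339542388916)
spindle 184 [0.49719655 0.2447349  0.0876547 ] [((497.5367126464844, 244.75437927246094), 6.816613674163818)]
```

View pics/w2.png

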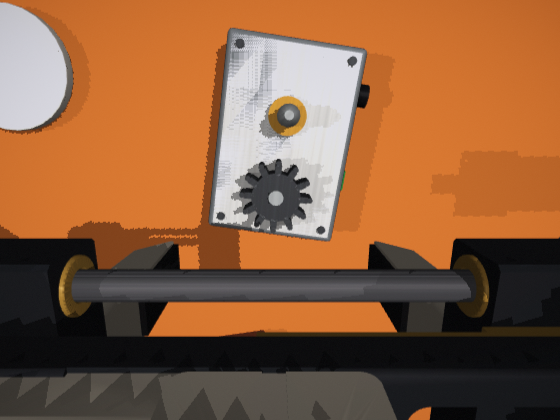

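The pinion at (276,198) and spindle at (288,115) are in clear view. The measured distance between them is 75.1 mm (75 given) and the pinion radius is 34.7 mm (34.5 given). Pinion teeth stand at 9.1° mod 30, so the gear teeth must stand at about 3.8° mod 20. Next, the gear.

```bash
python3 -m creep '[[-0.12,-0.6,0,0,1],[-0.12,-1,0,0,1],[-0.12,-1,0,0,1],[-0.12,-1,0,0,1],[-0.12,-1,0,0,1],[-0.12,-1,0,0,1],[-0.12,-1,0,0,1],[-0.12,-1,0,0,1],[-0.12,-1,0,0,1],[-0.12,-1,0,0,1],[-0.12,-1,0,0,1],[-0.12,-0.7,0,0,1]]'; python3 -m creep '[[0,0,0,0,1],[0,0,0,0,1]]' >/dev/null
cat > g.py <<'E'
from h import *
def tooltf():
    s=readout.observe();return s,cv2.Rodrigues(s['ee_rot'])[0]
def gear(a,zoff=0,guess=None):
    P=cloud(a);Z=P[...,2]-zoff;h=cv2.cvtColor(a['pixels'],cv2.COLOR_BGR2HSV)
    bl=(h[...,0]>105)&(h[...,0]<130)&(h[...,1]>150)
    m=bl&(Z>.015)&(Z<.024)
    m2=(Z>.050)&(Z<.058)&(h[...,1]<110)&(cv2.dilate(bl.astype(np.uint8),np.ones((61,61)))>0)
    out=[]
    for nm,mm,z in(('disc',m,.02),('hub',m2,.055)):
        n,l,s,c=cv2.connectedComponentsWithStats(mm.astype(np.uint8))
        if n<2: print(nm,'none');continue
        l=l==1+np.argmax(s[1:,4])
        v,u=np.nonzero(l);w=cast(a,np.c_[u,v],z+zoff)[:,:2];c,r=cv2.minEnclosingCircle((w*1000).astype(np.float32));print(nm,len(u),c,r,Z[l].mean());out.append((w,np.array(c)/1000))
    w=out[0][0]
    for _,cc in out:
        d=w-cc;rr=np.hypot(*d.T);th=np.arctan2(d[:,1],d[:,0]);s=(rr>.041)&(rr<.048);q=np.exp(18j*th[s]).mean();print('phase',np.degrees(np.angle(q))/18,abs(q),s.sum())
E
python3 - <<'E'
from g import *
a=grab('wrist','w3.png');np.savez('w3.npz',**a);gear(a)
s,R=tooltf();print(s['position'],R,s['joints'])
E
```

```text
clock: 3.8
position: [0.4922, -0.2377, 0.227]
ee_rot: [0.432, 3.112, 0.001]
force: [0.7, 0.3, 0.3]
width: 1.001
gripper_force: 0.0
disc 3070 (494.01177978515625, -238.41046142578125) 49.25803756713867 0.02139230143348532
hub 1177 (494.3559875488281, -237.99514770507812) 22.73712921142578 0.05629030981923744
phase -1.6878385730821803 0.7865035262817399 600
phase -1.6771962341311886 0.7838322668026522 589
[ 0.49384428 -0.23480031  0.22671746] [[-9.62939640e-01  2.69716977e-01  4.92398647e-05]
 [ 2.69716878e-01  9.62939095e-01  1.05130128e-03]
 [ 2.36138813e-04  1.02562050e-03 -9.99999446e-01]] [ 0.04199328  0.31442469  0.39912034  1.78954531 -0.13891238  1.06541034
  1.78876109]
```

View pics/w3.png

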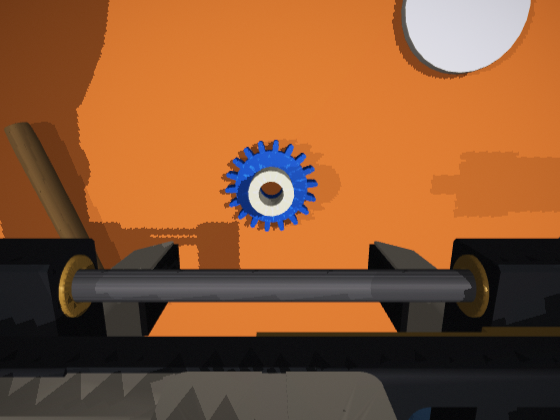

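The gear is at (270,190). Measured: (0.494, -0.238), disc radius 49.3 mm and hub 22.7 mm, both as expected, tooth phase −1.7°. I descend around the hub and check.

```bash
python3 -m creep '[[-0.03,-0.05,0.6,0,1],[0,0,1,0,1],[0,0,1,0,1],[0,0,1,0,1],[0,0,0.6,0,1],[0,0,0.2,0,1],[0,0,0,0,1],[0,0,0,0,1]]'; python3 -m creep '[[0,0,0.3,0,1],[0,0,0.3,0,1],[0,0,0,0,1]]'
python3 - <<'E'
from g import *
a=grab('wrist','w4.png');gear(a);
for _ in range(4):
    s,R=tooltf();print(s['position'],s['force']);grab('wrist')
E
```

```text
clock: 5.1
position: [0.4954, -0.2386, 0.0518]
ee_rot: [0.43, 3.11, -0.0]
force: [-0.0, -0.4, 0.4]
width: 1.0
gripper_force: 0.0
clock: 5.48
position: [0.4937, -0.2382, 0.0255]
ee_rot: [-0.43, -3.11, -0.001]
force: [-1.8, 0.3, 0.3]
width: 1.001
gripper_force: 0.0
disc 9786 (488.3708801269531, -237.6394500732422) 48.46928787231445 0.021196515336787593
hub 2551 (485.8699951171875, -236.05967712402344) 20.310115814208984 0.05587303039769781
phase -8.319536033689516 0.07744187795541164 1261
phase 8.292644563706423 0.6139487770373977 924
[ 0.49401523 -0.23842041  0.02601706] [-0.04479147 -0.27816645  0.08151718]
[ 0.49433467 -0.23860599  0.02641057] [ 0.3441681  -0.82123379 -0.24347648]
[ 0.49455337 -0.23870862  0.0266938 ] [ 0.63845203  0.05467273 -0.44158065]
[ 0.49470067 -0.23870971  0.02684454] [0.83822623 0.62358584 0.01276685]
```

View pics/w4.png

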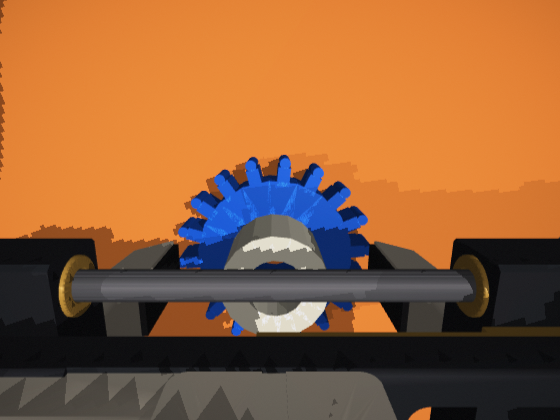

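The hub at (276,285) sits midway between the fingers (160 and 385). I close on it and lift a little.

```bash
python3 -m creep '[[0,0,0,0,0.7],[0,0,0,0,0.55],[0,0,0,0,0.4],[0,0,0,0,0.4],[0,0,0,0,0.4]]' 25; python3 -m creep '[[0,0,-0.2,0,0.4],[0,0,-0.5,0,0.4],[0,0,0,0,0.4]]'
python3 - <<'E'
from g import *
a=grab('top');
for _ in range(3):
    s,R=tooltf();print(s['position'],s['force'],s['ft_torque'],s['width']);grab('wrist')
h=cv2.cvtColor(a['pixels'],cv2.COLOR_BGR2HSV);P=cloud(a);m=(h[...,0]>105)&(h[...,0]<130)&(h[...,1]>150)&(P[...,1]<-.15);print(m.sum(),np.percentile(P[...,2][m],[10,50,90]))
E
```

```text
clock: 6.35
position: [0.4946, -0.2386, 0.0267]
ee_rot: [-0.43, -3.112, -0.0]
force: [0.9, 0.2, 0.0]
width: 0.507
gripper_force: 0.0
clock: 6.72
position: [0.4955, -0.239, 0.056]
ee_rot: [0.43, 3.109, -0.001]
force: [1.0, 0.5, -2.6]
width: 0.476
gripper_force: 25.0
[ 0.49503831 -0.23871007  0.05520315] [-0.51769385  0.08813824 -1.81057671] [ 0.0490267   0.04686685 -0.01834877] 0.4744443288895407
[ 0.49455263 -0.23846278  0.05464175] [ 0.97166878 -0.07258846 -1.30272877] [ 0.00924307 -0.02787985 -0.00443556] 0.4773689984483649
[ 0.4942833  -0.23834016  0.05429285] [ 0.40524419 -0.56881326 -1.32364866] [-0.04952363  0.03656292  0.01142547] 0.47427757186127056Traceback (most recent call last):
  File "<stdin>", line 5, in <module>
    return _quantile_unchecked(
        a, q, axis, out, overwrite_input, method, keepdims, weights)
    return _ureduce(a,
                    func=_quantile_ureduce_func,
    ...<5 lines>...
                    overwrite_input=overwrite_input,
                    method=method)
    r = func(a, **kwargs)
    result = _quantile(arr,
                       quantiles=q,
    ...<2 lines>...
                       out=out,
                       weights=wgt)
    slices_having_nans = np.isnan(arr[-1, ...])
                                  ~~~^^^^^^^^^
IndexError: index -1 is out of bounds for axis 0 with size 0
```

Held: width 43.8 mm, and the force shows about 2 N of weight. I carry it over the spindle at height and turn it to the mesh phase.

```bash
python3 -m creep '[[0,0,-0.8,0,0.4],[0,0,-1,0,0.4],[0,0,-1,0,0.4],[0.18,0.65,-0.2,0,0.4],[0.274,1,0,0,0.4],[0.274,1,0,0,0.4],[0.274,1,0,0,0.4],[0.274,1,0,0,0.4],[0.274,1,0,0,0.4],[0.274,1,0,0,0.4],[0.274,1,0,0,0.4],[0.274,1,0,0,0.4]]'; python3 -m creep '[[0.274,1,0,0,0.4],[0.274,1,0,0,0.4],[0.274,1,0,0,0.4],[0,0,0,-0.7,0.4],[0,0,0,-0.68,0.4],[0,0,0,0,0.4],[0,0,0,0,0.4]]'
python3 - <<'E'
from g import *
a=grab('wrist','w5.png');np.savez('w5.npz',**a);p=[]
for _ in range(5):
    s,R=tooltf();p.append(s['position']);grab('wrist')
p=np.mean(p,0);print(p,s['force'],R[:,0]);gear(a,p[2]-.0265)
t=grab('top');np.savez('t5.npz',**t);gear(t,p[2]-.0265)
cv2.imwrite('pics/t5.png',np.hstack([cv2.resize(t['pixels'][170:290,80:200],(400,400),interpolation=2),a['pixels'][:400,80:480]]))
E
```

```text
clock: 8.43
position: [0.4967, 0.1214, 0.1741]
ee_rot: [-0.43, -3.111, 0.001]
force: [0.3, -0.9, -2.9]
width: 0.475
gripper_force: 25.0
clock: 9.3
position: [0.4979, 0.2444, 0.1744]
ee_rot: [-0.282, -3.128, 0.001]
force: [0.9, -0.5, -2.6]
width: 0.477
gripper_force: 25.0
[0.49807735 0.24446437 0.17462395] [-0.10625348 -0.0176499  -2.18866509] [-9.84021221e-01  1.78051217e-01 -1.38883989e-05]
disc 7741 (486.9053955078125, 245.03712463378906) 46.84571075439453 0.02023241984679705
hub 3190 (488.79638671875, 245.4704132080078) 35.70627212524414 0.05480978020362778
phase -6.665131398645659 0.6115763754412235 467
phase -6.082282919706906 0.6783700135528598 561
disc 9 (452.590576171875, 243.29830932617188) 3.1184306144714355 0.019125435162882277
hub none
phase nan nan 0g.py:17: RuntimeWarning: Mean of empty slice.
  d=w-cc;rr=np.hypot(*d.T);th=np.arctan2(d[:,1],d[:,0]);s=(rr>.041)&(rr<.048);q=np.exp(18j*th[s]).mean();print('phase',np.degrees(np.angle(q))/18,abs(q),s.sum())
  ret = ret.dtype.type(ret / rcount)
```

View pics/t5.png

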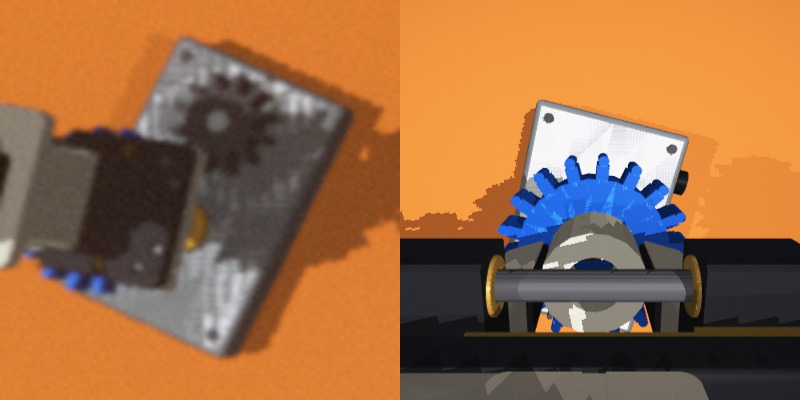

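The left crop is mostly hidden by the hand, with the collar just visible at (200,225). In the right crop the gear teeth arc is centred near (600,270). I fit the tooth-tip arc with its known radius to get centre and phase in the hand.

Run:
```python
from g import *
from scipy.optimize import least_squares
a=dict(np.load('w5.npz'));P=cloud(a);h=cv2.cvtColor(a['pixels'],cv2.COLOR_BGR2HSV)
zb=.1746-.0265;Z=P[...,2]-zb
m=(h[...,0]>105)&(h[...,0]<130)&(h[...,1]>150)&(Z>.014)&(Z<.026);v,u=np.nonzero(m)
w=cast(a,np.c_[u,v],float(np.median(P[...,2][m])))[:,:2]
c=np.array([.498,.2445])
d=w-c;th=np.degrees(np.arctan2(d[:,1],d[:,0]))
H=cv2.convexHull((w*1e3).astype(np.float32))[:,0]/1e3
H=H[(H[:,0]<.480)]
f=least_squares(lambda q:np.hypot(*(H-q).T)-.0493,c,loss='soft_l1',f_scale=.0005);print(len(H),f.x,np.abs(f.fun).max(),np.median(P[...,2][m]))
for cc in(f.x,c):
    d=w-cc;rr=np.hypot(*d.T);t=np.arctan2(d[:,1],d[:,0]);s=(rr>.041)&(rr<.048)&(w[:,0]<.485);q=np.exp(18j*t[s]).mean();print(np.degrees(np.angle(q))/18,abs(q),s.sum())
```

```text
16 [0.49738064 0.24386533] 0.0005094839079142141 0.16847484941654717
3.8081845836766295 0.6657291095677503 1402
4.424113247584893 0.6175311117062241 1426
```

Centre in the hand is (0.4974, 0.2439) against the spindle at (0.4973, 0.2447), and the phase is 3.8° as wanted. Lowering carefully.

```bash
python3 -m creep '[[0,0.015,0.4,0,0.4],[0,0,0.5,0,0.4],[0,0,0.4,0,0.4],[0,0,0.1,0,0.4],[0,0,0,0,0.4]]'; python3 -m creep '[[0,0,0.1,0,0.4],[0,0,0.1,0,0.4],[0,0,0.1,0,0.4],[0,0,0,0,0.4],[0,0,0,0,0.4]]';python3 -m creep '[[0,0,0.08,0,0.4],[0,0,0.08,0,0.4],[0,0,0,0,0.4],[0,0,0,0,0.4]]'
```

```text
clock: 10.28
position: [0.4982, 0.2451, 0.1185]
ee_rot: [-0.28, -3.129, 0.0]
force: [0.0, 0.0, -2.1]
width: 0.476
gripper_force: 25.0
clock: 10.9
position: [0.4983, 0.2452, 0.1068]
ee_rot: [0.28, 3.129, 0.0]
force: [-0.0, 0.2, -2.3]
width: 0.478
gripper_force: 25.0
clock: 11.4
position: [0.4982, 0.2452, 0.1003]
ee_rot: [-0.28, -3.129, 0.0]
force: [0.7, 0.6, -2.0]
width: 0.473
gripper_force: 25.0
```

The spindle has entered the bore with no side load. Next the teeth.

```bash
python3 -m creep '[[0,0,0.06,0,0.4],[0,0,0.06,0,0.4],[0,0,0.05,0,0.4],[0,0,0,0,0.4],[0,0,0,0,0.4]]';python3 -m creep '[[0,0,0.04,0,0.4],[0,0,0.04,0,0.4],[0,0,0,0,0.4],[0,0,0,0,0.4]]'
```

```text
clock: 12.02
position: [0.4982, 0.2452, 0.0935]
ee_rot: [0.28, 3.129, 0.0]
force: [-0.2, 0.4, -1.6]
width: 0.476
gripper_force: 25.0
clock: 12.52
position: [0.4982, 0.2452, 0.0903]
ee_rot: [0.28, 3.129, 0.0]
force: [0.2, 0.6, -1.8]
width: 0.477
gripper_force: 25.0
```

Now below the pinion tops (gear underside about 64 mm) with no contact force, so the teeth are entering. I continue down in small steps.

```bash
python3 -m creep '[[0,0,0.05,0,0.4],[0,0,0.05,0,0.4],[0,0,0,0,0.4],[0,0,0,0,0.4]]';python3 -m creep '[[0,0,0.05,0,0.4],[0,0,0.05,0,0.4],[0,0,0.05,0,0.4],[0,0,0,0,0.4],[0,0,0,0,0.4]]'
```

```text
clock: 13.02
position: [0.4982, 0.2452, 0.0863]
ee_rot: [-0.28, -3.129, -0.0]
force: [-0.1, -0.5, -2.6]
width: 0.478
gripper_force: 25.0
clock: 13.65
position: [0.4982, 0.2451, 0.0803]
ee_rot: [-0.28, -3.129, 0.0]
force: [0.1, 0.2, -1.4]
width: 0.48
gripper_force: 25.0
```

```bash
python3 -m creep '[[0,0,0.04,0,0.4],[0,0,0.04,0,0.4],[0,0,0.02,0,0.4],[0,0,0,0,0.4],[0,0,0,0,0.4]]';python3 -m creep '[[0,0,0.015,0,0.4],[0,0,0.015,0,0.4],[0,0,0,0,0.4]]';python3 -m creep '[[0,0,0.015,0,0.4],[0,0,0,0,0.4]]'
```

```text
clock: 14.28
position: [0.4982, 0.2452, 0.0764]
ee_rot: [-0.28, -3.129, -0.0]
force: [0.3, -0.5, -2.5]
width: 0.477
gripper_force: 25.0
clock: 14.65
position: [0.4983, 0.2452, 0.0752]
ee_rot: [0.28, 3.129, 0.0]
force: [0.5, -0.4, -0.6]
width: 0.475
gripper_force: 25.0
clock: 14.9
position: [0.4983, 0.2452, 0.0752]
ee_rot: [0.28, 3.129, 0.001]
force: [-1.9, -1.5, 7.0]
width: 0.472
gripper_force: 25.0
```

Contact force of 7 N at TCP z = 0.0752, where 0.0747 means home: the gear is on the collar. I release and rise.

```bash
python3 -m creep '[[0,0,-0.015,0,0.46],[0,0,0,0,0.5],[0,0,0,0,0.6],[0,0,0,0,0.8],[0,0,0,0,0.9],[0,0,0,0,0.9]]'; python3 -m creep '[[0,0,-0.3,0,0.9],[0,0,-0.7,0,0.9],[0,0,-1,0,0.9],[0,0,-1,0,0.9],[-0.7,0,-0.5,0,0.9],[-1,0,0,0,0.9],[-0.6,0,0,0,0.9],[0,0,0,0,0.9],[0,0,0,0,0.9]]'
python3 - <<'E'
from g import *
a=grab('wrist','w6.png');gear(a,.048)
P=cloud(a);t=grab('top');cv2.imwrite('pics/t6.png',t['pixels'])
E
```

```text
clock: 15.65
position: [0.4982, 0.2452, 0.0751]
ee_rot: [0.28, 3.129, 0.0]
force: [-0.5, 0.3, -0.6]
width: 0.872
gripper_force: 0.0
clock: 16.77
position: [0.5879, 0.2292, 0.2154]
ee_rot: [-0.279, -3.129, -0.0]
force: [-0.2, 0.3, 0.8]
width: 0.898
gripper_force: 0.0
disc 5268 (497.8092956542969, 244.84991455078125) 49.35729217529297 0.02136998510292273
hub 2142 (497.8830871582031, 244.9711151123047) 22.411792755126953 0.05625171006010768
phase 3.885228351500094 0.7883118933061577 1032
phase 3.9151953541421745 0.7879704245917745 1033
```

View pics/w6.png

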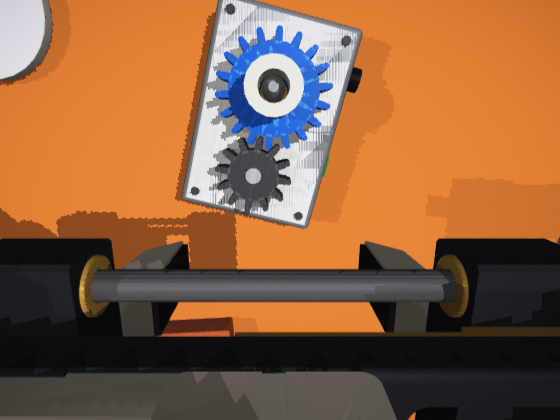

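The gear at (274,86) is meshed with the pinion at (253,176) and sits on the spindle. Its height reads the same above the collar as it did above the bench (21.4 mm in both, so the camera's offset cancels), which puts it fully home.

```bash
python3 -c "from cell import sign_off;print(sign_off())"
```

```text
the job is handed in; nothing more can be done
None
```

The blue gear is back on the spindle, hub up, meshed with the pinion and fully home on the brass collar; it needed no rocking or force, and I released it and handed the job in at about 17 s.

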